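Tighten the clamping ring of a counter display light with a pin spanner

ROBOT

A 6-joint arm with a two-finger parallel gripper is mounted at the origin on the work surface. World frame = base frame: x ahead of the robot, y to its left, z up, the work surface at z = 0. Lengths are in mm, angles in rad, forces in N, time in s.
With the tool pointing down it reaches from about 225 to 725 mm from the base axis. Payload 3.1 kg.
Tool frame: the origin (TCP) lies on the centre line of the jaws, within the pads' length; the fingertips stand 14 mm ahead of it and the grasp point (between the pads) lies 5 mm behind it (bot.tips_ahead is the distance from the TCP to the fingertips, in mm); z points along the fingers, y is the line along which they close (so a half turn about z gives the same grasp; the last joint's range is limited). The gripper opens to 85 mm and grips with 20 to 120 N. Pads are 22 mm wide; open, the fingers measure 114 mm over their backs; the gripper's body (76 mm by 85 mm) begins 54 mm behind the grasp point. The pads swing forward as they close: fully open they stand 13 mm farther back than shut.
Start: joints at [-1.247, 0.048, 0.099, 1.622, 0, 1.443], TCP at [229.192, -472.322, 245.312] pointing down, gripper open.
Joint ranges: [-2.91, 2.91], [-0.99, 1.94], [-1.21, 1.42], [-2.12, 2.29], [-1.49, 1.47], [-3.14, 3.14]. Speed limits (rad/s): [2.79, 2.79, 3.14, 3.14, 3.14, 3.14].

INTERFACE

Orientations are given as a rotation vector (axis times angle).
In Python, from plant import monitor, capture, camera_params, bot gives the robot as it stands.
- The arm moves only by the tool step_arm, never from a script. Its argument "commands" is a list of rows, each a list of 4 numbers: the shift along the tool's x, y, z in mm, then the turn about the tool's z in rad. A call has 1 to 10 rows; each row is the pose to reach, as a shift and turn from the pose commanded when the call began, along the tool's axes at that moment; what a row does not reach only later rows make up. A row lasts 1/12 s, in which the tool goes at most 41.7 mm and 7.16 degrees, less where a joint would pass 70% of its speed; a pose out of reach is approached as far as the arm can. A call with a gripper value outside its range is refused whole. "jaw" is the gripper command: -1 is shut, 1 is fully open, values between are in proportion, set as the call begins (left out, the last holds). The fingers move at their own pace and stop on an object; "squeeze" is the grip in N (left out, the last holds). Time passes only in rows, so rows that repeat a pose let the fingers close. It gives the time, the measured TCP pose, the force, the opening and the grip force at its end, in the units of the state.
- monitor.read_state(): the state, without advancing time (a new reading comes with each control period).
- capture(name): name is "side" or "top"; returns (picture, depth): 384x512x3 uint8, red, green, blue; 384x512 float32, mm along the optical axis (not along the pixel's ray), 0 where there is no reading.
- camera_params(name): a dict with "camera_matrix" (3x3 intrinsics, pixels), "R" (3x3) and "t" (3): a world point X has camera coordinates R X + t. Camera axes: x right, y down, z forward; pixel columns grow to the right and rows downward; lengths in mm; the calibration is good to about 2 mm. A picture is of the moment at which its call begins. camera_params takes no time and is no camera call.
- bot.hand_in(): hands the job in; it is judged then, once.
The state is a dict: "time_s": time; "joints": joint angles; "qvel": joint speeds; "joint_torque": joint torques, N m; "ee_pos": TCP position; "tool_rot": TCP orientation; "force": force on the tool from outside, world axes, zero at the start; "moment": the same for the moment, N m; "gripper_width": finger opening in mm; "grip_force": force on a finger pad.
Only numpy, scipy, OpenCV 4.12 (cv2) and the standard library are available. Lean on these libraries where they do the work, as an engineer would, in place of code of your own. Each camera call takes 0.05 s, during which the arm holds its last target. There are 200 camera calls.

TASK

Take the pin spanner out of its wooden rest, feel both of its pins into the two holes of the display light's clamping ring and, with the spanner, turn the ring clockwise (seen from above) until it comes up tight, without forcing it on far past its stop. Press only lightly, because the ring lies on glass, and keep the fingers off the light. Then stand the spanner back in its rest as you found it, let go and draw clear, leaving the elephant, the bowl and the gift box where they are.

Things in the scene. Friction and masses are not known exactly. Their poses are not given: they have to be found in the camera images.
- light: Display light, fixed to the counter: dark wooden square plinth 120 x 120 x 14 mm, on it a round black housing 94 mm in diameter, rim 32 mm above the counter, a small black switch block at the middle of its -x edge, and in the housing the aluminium clamping ring round a glass disc. Origin: centre of the plinth's underside, z up.
- ring_face (a point): Centre of the clamping ring's flat top face, 40 mm above the counter, z up; axes as the light's (they do NOT turn with the ring). Ring: 80 mm outside, 40 mm inside diameter, 8 mm thick, standing 8 mm out of the housing. Two plain round through holes, 9 mm in diameter with 1 mm countersink, lie opposite each other, 30 mm from the axis; see light_front for where.
- light_front (a point): Top of the light's switch block, 52 mm from the ring's axis towards the light's -x, 24 mm above the counter. The line through the ring's holes lies within 0.5 rad of the light's x axis turned clockwise (from above) by joint ring's value; the rest differs every time and must be seen or felt: pins pressing lightly on the ring's face and sweeping round drop into the holes.
- gasket (a point): Centre of the ring's underside, 8 mm below ring_face, where it lies on a springy gasket. The ring sinks 1 mm for each 2.5 N pressed on it and comes back up; sunk by more than 4 mm (10 N) the glass cracks. The housing leaves the pins room below the ring.
- ring (a joint): Turn of the clamping ring, rad, growing clockwise from above; starts loose, 0.05 to 0.35. It needs an even 0.25 N m (light sweeping pins do not turn it) up to its stop at 1.25. Tight from 1.2 on. It stays where it is left.
- ring_stop (a joint): How far the ring has been forced on past its stop, rad, clockwise; 0 at the start. From the stop on the ring yields only above 0.4 N m, and the torque climbs by 2 N m per rad; forced past 0.3 rad (1 N m) it is overtightened and spoilt.
- spanner_grip (a point): Middle of the pin spanner's handle, where to grip it, 45 mm above spanner_face; z up, x along the crossbar. Spanner, 0.2 kg, upright: black handle slab 30 mm (x) by 14 mm (y, the way to pinch it) by 60 mm tall on a steel crossbar 76 (x) x 20 (y) x 10 mm. The handle's top is 25 mm above this point, the crossbar's top 35 mm below.
- spanner_face (a point): Centre of the flat underside of the spanner's crossbar, half-way between the pins, straight below spanner_grip; same axes. With the pins fully home it lies on the ring's top face. Turned by half a turn the spanner is the same.
- pin_a (a point): Tip of the steel pin at +x: round pin 6 mm in diameter with a ball end, 30 mm from the middle, reaching 7 mm below the crossbar's underside.
- pin_b (a point): Tip of the pin at -x, the same.
- rest_seat (a point): Where spanner_face lies when the spanner stands in its rest: middle of the top of a pale wooden block fixed to the counter, 24 mm above the counter; z up, x along the slot. Block 120 (x) x 56 (y) mm; slot 11 mm wide, 16 mm deep along x, into which the pins hang while the crossbar lies on the slot's edges; at both ends a lip 6 mm high, 6 mm beyond the crossbar.
- elephant: Carved dark wooden elephant, about 100 mm long and 70 mm tall, loose; origin under its middle. Leave it alone.
- bowl: Pale wooden bowl, 110 mm across and 40 mm high, loose; origin under its middle. Leave it alone.
- giftbox: Cardboard gift box 60 x 60 x 45 mm, loose; origin under its middle. Leave it alone.
There are look-alikes about, which are no part of the job. What is shaped like the part that bears rest_seat but blue or orange is not meant.

How it is judged:
By the outcome, as a careful person would: the job done as asked, in the order asked, and still so for the second after the job is handed in, with the robot touching nothing.
It also fails if it takes over 72 s, if anything falls off the work surface, if the arm or the gripper's body presses on something with over 40 N, if the wrist force passes 120 N, or if a joint passes its speed limit or range.

## Working session

There is one attempt and no reset: what is moved stays moved. The work goes in short steps, Python scripts to look and compute and a tool call to move; the robot and the scene stay as the last step left them, time stands still between calls to the robot, and variables do not carry over. Pictures are saved under pics/ and viewed, at most 10 in all, crops included, and the job is handed in when it is done.

Besides the shell and the picture viewer there is one more tool, called after "Request:" in YAML: its name, and indented under it one key for each argument. step_arm: Moves the arm, as the interface text tells. Its arguments: {"type":"object","properties":{"commands":{"type":"array","items":{"type":"array","items":{"type":"number"}}},"jaw":{"type":"number"},"squeeze":{"type":"number"}},"required":["commands"]}

```bash
ls; mkdir -p pics
python3 - <<'E'
from plant import monitor, capture, camera_params, bot
import numpy as np, cv2
for n in ("top","side"):
    p,d=capture(n); np.savez(f"{n}0.npz",p=p,d=d)
    cv2.imwrite(f"pics/{n}0.png",cv2.resize(p[:,:,::-1],(768,576)))
    c=camera_params(n); print(n,c["camera_matrix"].tolist(),c["R"].round(4).tolist(),c["t"].round(1).tolist())
s=monitor.read_state(); print({k:np.round(v,3).tolist() for k,v in s.items()})
E
```

```text
pics
top [[405.511307517495, 0.0, 257.6992456730713], [0.0, 405.511307517495, 185.14092816845556], [0.0, 0.0, 1.0]] [[0.0154, -0.9995, -0.0258], [-0.987, -0.011, -0.1606], [0.1602, 0.0279, -0.9867]] [-33.6, 585.7, 1073.6]
side [[350.95248076159277, 0.0, 255.40121431555696], [0.0, 350.95248076159277, 190.88835790668844], [0.0, 0.0, 1.0]] [[-0.9584, -0.2851, 0.0116], [-0.215, 0.6949, -0.6862], [0.1876, -0.6602, -0.7273]] [542.3, 187.9, 788.1]
{'time_s': 0.1, 'joints': [-1.247, 0.049, 0.098, 1.622, 0.0, 1.443], 'qvel': [0.0, -0.001, 0.004, -0.002, -0.001, -0.002], 'joint_torque': [0.003, -33.985, 32.094, 0.016, -0.0, -0.0], 'ee_pos': [229.041, -471.826, 244.231], 'tool_rot': [-3.06, -0.703, 0.0], 'force': [0.166, -0.329, 0.048], 'moment': [0.024, -0.012, 0.013], 'grip_force': 0.0, 'gripper_width': 85.565}
```

View pics/top0.png

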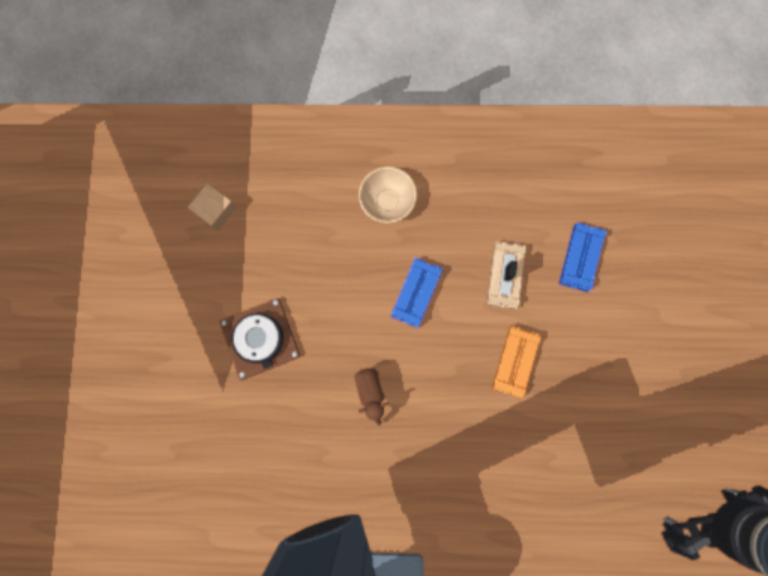

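View pics/side0.png

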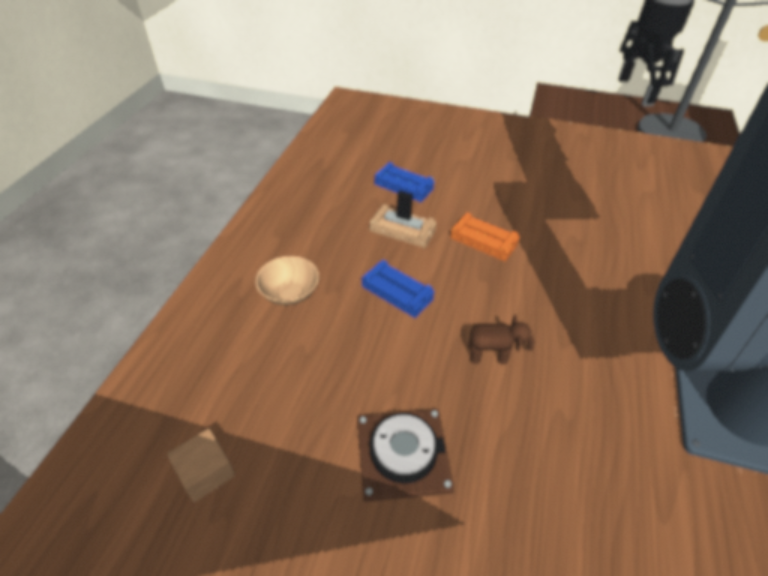

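The candidates for the rest, in top-view px at 768 wide, are: pale block with spanner (507,275), blue (418,292), blue (584,257) and orange (518,361). I choose the pale one, since it's the only wooden one and it holds the black-handled spanner. The light is at (256,338), with holes near (257,322) and (254,354) and the switch at (268,363).

```bash
cat > h.py <<'E'
import numpy as np, cv2
from plant import monitor, capture, camera_params, bot
def ray(n,uv,z):
    c=camera_params(n); K,R,t=map(np.array,(c["camera_matrix"],c["R"],c["t"]))
    uv=np.atleast_2d(np.asarray(uv,float)); d=np.c_[uv,np.ones(len(uv))]@np.linalg.inv(K).T@R; o=-R.T@t
    return o+d*((z-o[2])/d[:,2])[:,None]
def proj(n,X):
    c=camera_params(n); q=np.array(c["R"])@X+c["t"]; q=np.array(c["camera_matrix"])@q; return q[:2]/q[2]
def blobs(mask,near,rad,amin=3):
    k,l,s,ce=cv2.connectedComponentsWithStats(mask.astype(np.uint8))
    return [(i,ce[i],s[i,4],l==i) for i in range(1,k) if s[i,4]>=amin and np.hypot(*(ce[i]-near))<rad]
E
cat > m.py <<'E'
from h import *
seeds={"top":dict(light=(171,225),rest=(338,183)),"side":dict(light=(269,297),rest=(268,150))}
out=[]
for n in ("top","side"):
    f=np.load(f"{n}0.npz"); p,d=f["p"],f["d"]; hsv=cv2.cvtColor(p,cv2.COLOR_RGB2HSV); H,S,V=[hsv[:,:,i].astype(int) for i in range(3)]
    L=np.array(seeds[n]["light"]); Rr=np.array(seeds[n]["rest"])
    print(n)
    # ring outline
    for i,c,a,m in blobs((S<60)&(V>110),L,25,60):
        cn=max(cv2.findContours(m.astype(np.uint8),0,1)[0],key=cv2.contourArea)
        P=ray(n,cn[:,0],40); (cx,cy),r=cv2.minEnclosingCircle(P[:,:2].astype(np.float32)); 
        A=np.c_[2*P[:,:2],np.ones(len(P))]; s=np.linalg.lstsq(A,(P[:,:2]**2).sum(1),rcond=None)[0]
        print(" ring",c.round(1),a,"lsq",s[:2].round(1),"R",np.sqrt(s[2]+s[:2]@s[:2]).round(1))
        full=cv2.drawContours(np.zeros(m.shape,np.uint8),[cn],-1,1,-1)
        full=cv2.erode(full,np.ones((3,3)))
        g=cv2.cvtColor(p,cv2.COLOR_RGB2GRAY).astype(int)
        for j,c2,a2,m2 in blobs((full>0)&(g<110),c,25,1):
            w=np.where(m2,150-g,0); yy,xx=np.nonzero(m2); c3=[np.average(xx,weights=w[m2]),np.average(yy,weights=w[m2])]
            print("  hole",np.round(c3,1),a2,ray(n,c3,40)[0].round(1))
    # black housing/switch
    for i,c,a,m in blobs((V<45),L,30,8): print(" black",c.round(1),a,ray(n,c,28)[0].round(1))
    # pale rest
    for i,c,a,m in blobs((H>8)&(H<25)&(S>40)&(S<125)&(V>130),Rr,25,10):
        cn=max(cv2.findContours(m.astype(np.uint8),0,1)[0],key=cv2.contourArea)
        P=ray(n,cn[:,0],27)[:,:2].astype(np.float32); print(" pale",c.round(1),a,cv2.minAreaRect(P))
    for i,c,a,m in blobs((V<60),Rr,25,8):
        yy,xx=np.nonzero(m); print(" handle",c.round(1),a,"top z94",ray(n,c,94)[0].round(1),"z69",ray(n,c,69)[0].round(1), "medianZdepth",np.median(d[m]))
    for i,c,a,m in blobs((S<60)&(V>110),Rr,20,6):
        cn=max(cv2.findContours(m.astype(np.uint8),0,1)[0],key=cv2.contourArea); print(" bar",c.round(1),a,ray(n,c,34)[0].round(1),cv2.minAreaRect(ray(n,cn[:,0],34)[:,:2].astype(np.float32)))
    for k,c in (("L",L),("R",Rr)):
        out.append(cv2.resize(p[c[1]-32:c[1]+33,c[0]-42:c[0]+43],(400,300),interpolation=cv2.INTER_CUBIC))
cv2.imwrite("pics/crop1.png",np.vstack([np.hstack(out[:2]),np.hstack(out[2:])])[:,:,::-1])
E
python3 m.py
```

```text
top
 ring [170.2 224.7] 733 lsq [474.5 213.7] R 40.9
  hole [171. 214.] 1 [503.8 212.8  40. ]
  hole [169.  235.6] 2 [444.5 215.4  40. ]
 black [185.2 225.3] 39 [474.  174.5  28. ]
 handle [340.  180.2] 61 top z94 [ 594.1 -243.9   94. ] z69 [ 598.6 -248.3   69. ] medianZdepth 1070.7614
 bar [337.1 183.5] 165 [ 595.2 -246.5   34. ] ((597.8545532226562, -248.1605224609375), (23.137121200561523, 80.09696197509766), 82.7831039428711)
side
 ring [269.1 295.6] 1283 lsq [473.4 216.1] R 41.2
  hole [283.5 300. ] 2 [443.1 218.4  40. ]
 black [292.7 297.2] 33 [427. 201.  28.]
 black [267.2 314.9] 141 [467.1 252.   28. ]
 pale [268.2 151.8] 668 ((596.5223388671875, -234.21878051757812), (92.8137435913086, 131.42137145996094), 82.13395690917969)
 handle [269.1 136.5] 128 top z94 [ 590.3 -211.4   94. ] z69 [ 597.6 -242.8   69. ] medianZdepth 1009.0322
 bar [268.8 146.5] 145 [ 596.6 -240.7   34. ] ((597.9204711914062, -242.6247100830078), (31.04823875427246, 78.34193420410156), 81.02238464355469)
```

View pics/crop1.png

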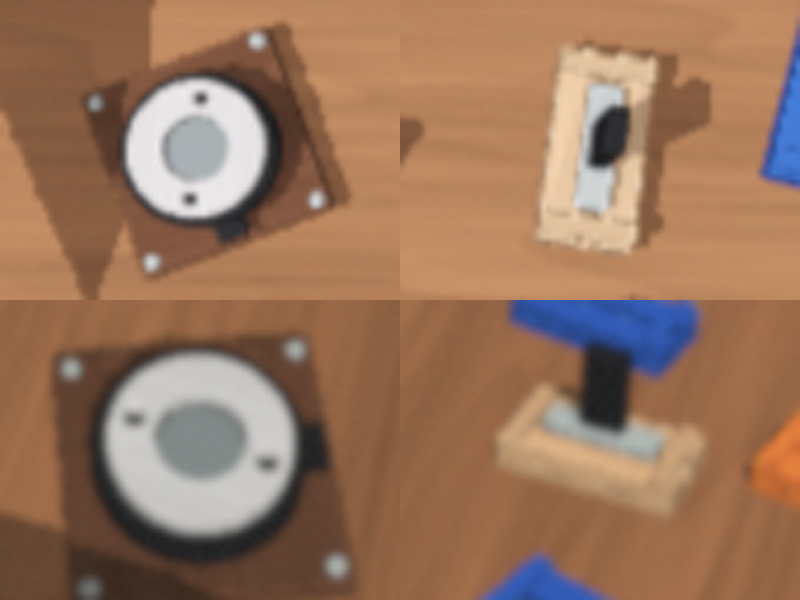

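The crop confirms the choice: the spanner stands in the pale rest with its handle about at the bar's middle. The ring's holes show at crop (201,98) and (190,199), and the switch at (232,228). I'm starting the move towards the spanner while refining the light's axis.

```bash
cat >> h.py <<'E'
from scipy.spatial.transform import Rotation as Ro
def go(x,y,z,yaw=None,ref=None):
    s=monitor.read_state(); R=Ro.from_rotvec(s["tool_rot"]).as_matrix(); p=np.array(s["ee_pos"]) if ref is None else np.array(ref)
    y0=np.arctan2(R[1,0],R[0,0]); turn=0 if yaw is None else -(((yaw-y0)+np.pi)%(2*np.pi)-np.pi)
    print("t",round(s["time_s"],2),"p",p.round(2),"yaw",y0.round(4),"tilt",np.degrees(np.arccos(-R[2,2])).round(2),"F",np.round(s["force"],1),"M",np.round(s["moment"],3),"J6",round(s["joints"][5],2),"| shift",(R.T@(np.array([x,y,z])-p)).round(1),"turn",round(turn,4),"| 0.1rad.. yaw",yaw)
E
python3 - <<'E'
from h import *
o=np.array([129,193]);s=np.array([400/85,300/65])
f=lambda n,c,z,o:print(n,c,ray(n,np.array(o)+np.array(c)/s-.5,z)[0].round(1))
for c in ((201.5,98.5),(190.5,199.5)): f("top",c,40,(129,193))
for c in ((135,118),(267,163)): f("side",c,40,(227,265))
for c in ((257,41),(95,103),(151,262),(317,200)): f("top",c,16,(129,193))
for c in ((70,69),(295,50),(336,266),(90,287)): f("side",c,16,(227,265))
f("top",(232,230),24,(129,193))
go(599,-249,160,3.007)
E
```

```text
top (201.5, 98.5) [504.2 212.   40. ]
top (190.5, 199.5) [444.1 215.4  40. ]
side (135, 118) [503.  214.3  40. ]
side (267, 163) [443.6 218.2  40. ]
top (257, 41) [542.1 185.9  16. ]
top (95, 103) [502.7 282.   16. ]
top (151, 262) [407.1 242.9  16. ]
top (317, 200) [445.7 145.7  16. ]
side (70, 69) [541.9 187.1  16. ]
side (295, 50) [445.6 147.4  16. ]
side (336, 266) [406.2 243.5  16. ]
side (90, 287) [502.1 281.9  16. ]
top (232, 230) [426.8 193.8  24. ]
t 0.1 p [ 229.04 -471.83  244.23] yaw 0.4518 tilt 0.12 F [ 0.2 -0.3  0. ] M [ 0.024 -0.012  0.013] J6 1.44 | shift [430.1 -38.8  84.4] turn -2.5552 | 0.1rad.. yaw 3.007
```

Request:
step_arm:
  commands:
    - [10,-1,2,-0.06]
    - [30,-3,6,-0.18]
    - [52,-5,10,-0.3]
    - [75,-7,15,-0.42]
    - [98,-9,20,-0.54]
    - [121,-11,25,-0.66]
    - [144,-13,30,-0.78]
    - [167,-15,35,-0.9]
    - [190,-17,40,-1.02]
    - [213,-19,45,-1.14]
  jaw: 1

```text
time_s: 0.93
ee_pos: [413.2, -361.2, 199.4]
tool_rot: [-2.19, -2.25, -0.0]
force: [0.1, 0.9, 0.8]
gripper_width: 85.3
grip_force: 0.0
```

```bash
python3 -c "
from h import *
go(599,-249,140,3.007)"
```

```text
t 0.93 p [ 413.18 -361.24  199.37] yaw 1.5978 tilt 0.07 F [0.1 0.9 0.8] M [-0.006 -0.041  0.019] J6 0.7 | shift [107.1 188.8  59.3] turn -1.4092 | 0.1rad.. yaw 3.007
```

Request:
step_arm:
  commands:
    - [11,19,6,-0.12]
    - [22,38,12,-0.24]
    - [33,57,18,-0.36]
    - [44,77,24,-0.48]
    - [55,96,30,-0.6]
    - [66,115,36,-0.72]
    - [77,135,42,-0.84]
    - [88,154,48,-0.96]
    - [98,172,54,-1.08]
    - [107,189,59,-1.2]

```text
time_s: 1.77
ee_pos: [599.7, -250.1, 139.8]
tool_rot: [-0.536, -3.094, -0.001]
force: [-0.5, -0.8, -0.4]
gripper_width: 85.5
grip_force: 0.0
```

Request:
step_arm:
  commands:
    - [0,0,0,-0.12]
    - [0,0,0,-0.21]
    - [0,0,0,-0.21]
    - [0,0,0,-0.21]

```text
time_s: 2.1
ee_pos: [599.0, -251.1, 140.5]
tool_rot: [-0.223, -3.132, -0.001]
force: [-0.2, 0.1, -0.2]
gripper_width: 85.5
grip_force: 0.0
```

```bash
python3 -c "
from h import *
go(599,-249,64,3.007)
p,d=capture('top'); cv2.imwrite('pics/ap.png',cv2.resize(p[140:230,280:400],(800,600),interpolation=cv2.INTER_CUBIC)[:,:,::-1])"
```

```text
t 2.1 p [ 598.96 -251.06  140.55] yaw 2.9995 tilt 0.08 F [-0.2  0.1 -0.2] M [ 0.02  -0.028  0.004] J6 -0.36 | shift [ 0.2  2.  76.5] turn -0.0075 | 0.1rad.. yaw 3.007
```

Request:
step_arm:
  commands:
    - [0,2,10,-0.007]
    - [0,2,28,-0.007]
    - [0,2,46,-0.007]
    - [0,2,64,-0.007]
    - [0,2,73,-0.007]
    - [0,2,76,-0.007]
    - [0,2,76,-0.007]

```text
time_s: 2.73
ee_pos: [598.5, -248.9, 63.9]
tool_rot: [-0.209, -3.132, -0.002]
force: [0.6, -0.1, 0.8]
gripper_width: 85.7
grip_force: 0.0
```

Request:
step_arm:
  commands:
    - [0,0,0,0]
    - [0,0,0,0]
    - [0,0,0,0]
    - [0,0,0,0]
    - [0,0,0,0]
    - [0,0,0,0]
    - [0,0,0,0]
    - [0,0,0,0]
  jaw: -1
  squeeze: 40

```text
time_s: 3.4
ee_pos: [599.8, -249.3, 65.7]
tool_rot: [0.208, 3.134, -0.0]
force: [-0.1, 0.2, 1.0]
gripper_width: 13.8
grip_force: 44.4
```

```bash
python3 -c "
from h import *
go(599,-249,64,3.007)
q=[]
for n,c in (('top',(338,183)),('side',(268,150))):
    p,d=capture(n); q.append(cv2.resize(p[c[1]-37:c[1]+38,c[0]-50:c[0]+50],(400,300),interpolation=cv2.INTER_CUBIC))
cv2.imwrite('pics/grasp.png',np.hstack(q)[:,:,::-1])"
```

```text
t 3.4 p [ 599.79 -249.3    65.7 ] yaw 3.0089 tilt 0.04 F [-0.1  0.2  1. ] M [0.096 0.034 0.01 ] J6 -0.36 | shift [0.8 0.2 1.7] turn 0.0019 | 0.1rad.. yaw 3.007
```

View pics/grasp.png

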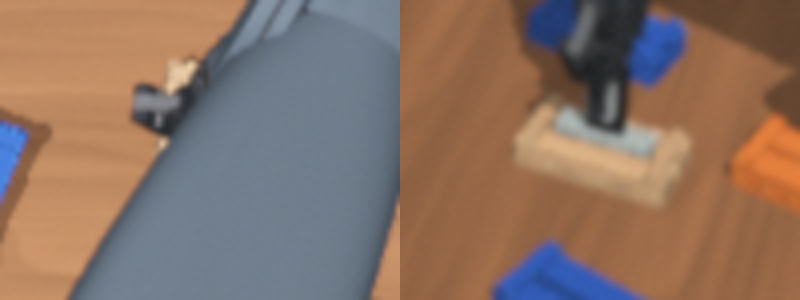

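Request:
step_arm:
  commands:
    - [0,0,-1,0]
    - [0,0,-4,0]
    - [0,0,-12,0]
    - [0,0,-25,0]
    - [0,0,-40,0]
    - [0,0,-55,0]
    - [0,0,-70,0]
    - [0,0,-82,0]
    - [0,0,-88,0]
    - [0,0,-90,0]
  squeeze: 110

```text
time_s: 4.33
ee_pos: [600.5, -249.8, 157.9]
tool_rot: [0.208, 3.131, -0.002]
force: [0.2, 0.1, -2.9]
gripper_width: 12.6
grip_force: 107.0
```

```bash
python3 -c "
from h import *
s=monitor.read_state(); print(s['gripper_width'],s['grip_force'])
go(474.2,214.5,125,3.08)"
```

```text
12.620230660312147 107.03013181686401
t 4.33 p [ 600.5  -249.84  157.87] yaw 3.0088 tilt 0.21 F [ 0.2  0.1 -2.9] M [-0.009 -0.034 -0.016] J6 -0.36 | shift [186.8 443.6  31.6] turn -0.0712 | 0.1rad.. yaw 3.08
```

Request:
step_arm:
  commands:
    - [4,10,0,0]
    - [13,30,0,0]
    - [26,62,0,0]
    - [39,94,0,-0.01]
    - [53,126,0,-0.02]
    - [66,158,0,-0.03]
    - [80,190,0,-0.04]
    - [93,222,0,-0.05]
    - [107,254,0,-0.06]
    - [120,286,0,-0.07]

```text
time_s: 5.17
ee_pos: [516.1, 52.2, 153.8]
tool_rot: [-0.098, -3.137, -0.001]
force: [0.7, 0.6, -1.9]
gripper_width: 12.8
grip_force: 107.3
```

Request:
step_arm:
  commands:
    - [13,32,2,0]
    - [27,64,6,0]
    - [40,95,12,0]
    - [52,124,18,0]
    - [60,143,24,0]
    - [65,154,28,0]
    - [67,157,30,0]
    - [67,158,31,0]
    - [67,158,31,0]
    - [67,158,31,0]

```text
time_s: 6.0
ee_pos: [462.1, 210.9, 124.4]
tool_rot: [0.101, 3.14, -0.001]
force: [0.3, -0.3, -1.8]
gripper_width: 13.1
grip_force: 107.2
```

```bash
python3 -c "
from h import *
s=monitor.read_state(); print(s['gripper_width'],s['grip_force'])
go(474.2,214.5,100,3.08)
q=[]
for n,c in (('top',(171,225)),('side',(269,275))):
    p,d=capture(n); np.savez(n+'1.npz',p=p,d=d); q.append(cv2.resize(p[c[1]-37:c[1]+38,c[0]-50:c[0]+50],(400,300),interpolation=cv2.INTER_CUBIC))
cv2.imwrite('pics/over.png',np.hstack(q)[:,:,::-1])"
```

```text
13.072194042575909 107.24496960639954
t 6.0 p [462.05 210.91 124.42] yaw 3.0772 tilt 0.04 F [ 0.3 -0.3 -1.8] M [ 0.03  -0.05  -0.025] J6 0.36 | shift [-11.9   4.4  24.4] turn -0.0028 | 0.1rad.. yaw 3.08
```

View pics/over.png

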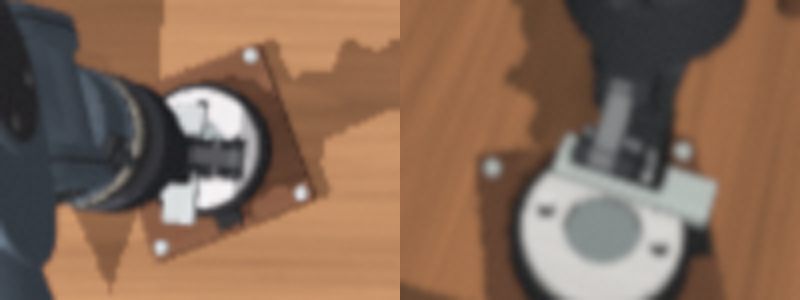

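Request:
step_arm:
  commands:
    - [-4,1,5,0]
    - [-10,4,14,0]
    - [-12,4.4,22,0]
    - [-12,4.4,27,0]
    - [-12,4.4,29,0]
    - [-12,4.4,29,0]

```text
time_s: 6.6
ee_pos: [472.7, 215.3, 93.7]
tool_rot: [-0.099, -3.137, 0.002]
force: [0.3, -0.1, -1.6]
gripper_width: 12.5
grip_force: 107.3
```

```bash
python3 -c "
from h import *
go(474.2,214.5,81,3.08)
q=[]
for n,c in (('top',(171,225)),('side',(269,285))):
    p,d=capture(n); np.savez(n+'2.npz',p=p,d=d); q.append(cv2.resize(p[c[1]-37:c[1]+38,c[0]-50:c[0]+50],(400,300),interpolation=cv2.INTER_CUBIC))
cv2.imwrite('pics/over2.png',cv2.resize(q[1],(800,600))[:,:,::-1])
R=Ro.from_rotvec(monitor.read_state()['tool_rot']).as_matrix();t=np.array(monitor.read_state()['ee_pos'])
for x in (-38,38):
  for y in (-10,10):
    X=t+R@np.array([x,y,31]); u=proj('side',X); print(x,y,u.round(1),((u+.5-[219,248])*8).round(0))
for x in (-30,30):
    X=t+R@np.array([x,0,48]); u=proj('side',X); print('pin',x,u.round(1),((u+.5-[219,248])*8).round(0))
"
```

```text
t 6.6 p [472.71 215.26  93.71] yaw 3.0788 tilt 0.18 F [ 0.3 -0.1 -1.6] M [0.098 0.014 0.063] J6 0.36 | shift [-1.6 -0.7 12.7] turn -0.0012 | 0.1rad.. yaw 3.08
-38 -10 [253.2 278.4] [278. 247.]
-38 10 [249.7 287. ] [249. 316.]
38 -10 [289.6 290.6] [569. 345.]
38 10 [286.7 299.7] [546. 417.]
pin -30 [255.1 288.1] [293. 325.]
pin 30 [283.6 297.8] [521. 403.]
```

View pics/over2.png

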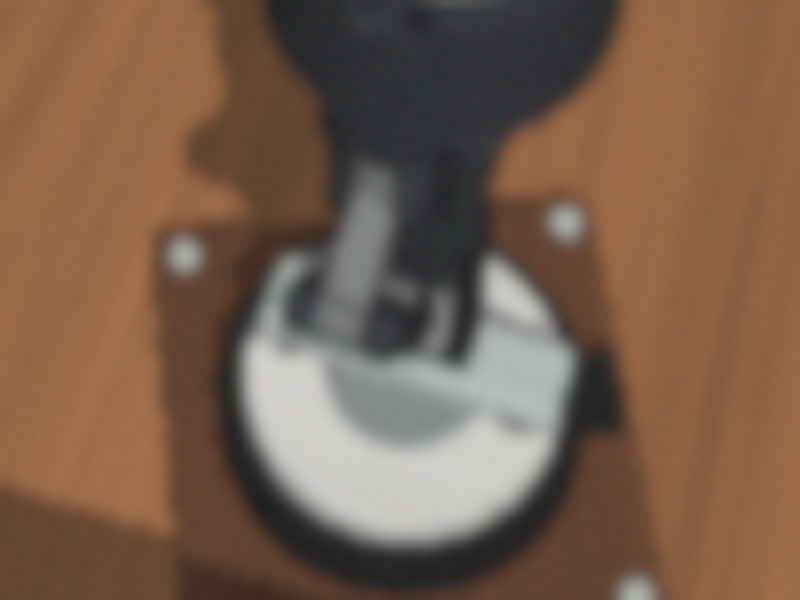

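Request:
step_arm:
  commands:
    - [-1,-0.5,1,0]
    - [-2,-0.7,2,0]
    - [-2,-0.7,3,0]
    - [-2,-0.7,4,0]
    - [-2,-0.7,5,0]
    - [-2,-0.7,5.5,0]
    - [-2,-0.7,6,0]
    - [-2,-0.7,6.5,0]
    - [-2,-0.7,7,0]
    - [-2,-0.7,7,0]

```text
time_s: 7.53
ee_pos: [475.6, 214.8, 88.2]
tool_rot: [-0.099, -3.14, 0.0]
force: [-0.5, -1.1, -1.8]
gripper_width: 12.9
grip_force: 107.3
```

```bash
python3 -c "
from h import *
go(474.2,214.5,81,3.08)"
```

```text
t 7.53 p [475.61 214.76  88.2 ] yaw 3.0788 tilt 0.01 F [-0.5 -1.1 -1.8] M [-0.05  -0.024  0.018] J6 0.36 | shift [ 1.4 -0.3  7.2] turn -0.0012 | 0.1rad.. yaw 3.08
```

Request:
step_arm:
  commands:
    - [0,0,0.5,0]
    - [0,0,1,0]
    - [0,0,1.5,0]
    - [0,0,2,0]
    - [0,0,2,0]

```text
time_s: 7.95
ee_pos: [475.6, 214.7, 86.2]
tool_rot: [-0.099, -3.14, 0.0]
force: [0.2, -0.5, -1.5]
gripper_width: 13.0
grip_force: 107.3
```

```bash
python3 -c "
from h import *
go(474.2,214.5,81,3.08)"
```

```text
t 7.95 p [475.61 214.74  86.18] yaw 3.0788 tilt 0.01 F [ 0.2 -0.5 -1.5] M [-0.019  0.004 -0.038] J6 0.36 | shift [ 1.4 -0.3  5.2] turn -0.0012 | 0.1rad.. yaw 3.08
```

Request:
step_arm:
  commands:
    - [0.3,0,0.5,0]
    - [0.6,0,1,0]
    - [0.9,0,1.5,0]
    - [1,0,2,0]
    - [1,0,2.5,0]
    - [1,0,3,0]
    - [1,0,3,0]

```text
time_s: 8.53
ee_pos: [474.6, 214.8, 83.2]
tool_rot: [-0.099, -3.14, 0.0]
force: [-1.1, 0.4, -1.4]
gripper_width: 13.0
grip_force: 107.3
```

```bash
python3 -c "
from h import *
go(474.2,214.5,81,3.08)"
```

```text
t 8.53 p [474.61 214.8   83.18] yaw 3.0788 tilt 0.01 F [-1.1  0.4 -1.4] M [-0.037 -0.018 -0.029] J6 0.36 | shift [ 0.4 -0.3  2.2] turn -0.0012 | 0.1rad.. yaw 3.08
```

Request:
step_arm:
  commands:
    - [0.2,0,0.5,0]
    - [0.3,0,1,0]
    - [0.3,0,1.4,0]
    - [0.3,0,1.4,0]
    - [0.3,0,1.4,0.03]
    - [0.3,0,1.4,0.06]
    - [0.3,0,1.4,0.09]
    - [0.3,0,1.4,0.12]
    - [0.3,0,1.4,0.15]
    - [0.3,0,1.4,0.15]

```text
time_s: 9.37
ee_pos: [474.4, 214.9, 81.9]
tool_rot: [-0.333, -3.124, 0.0]
force: [0.6, 0.5, -2.1]
gripper_width: 12.8
grip_force: 107.2
```

```bash
python3 -c "
from h import *
go(474.2,214.5,81,3.08)"
```

```text
t 9.37 p [474.38 214.85  81.9 ] yaw 2.929 tilt 0.01 F [ 0.6  0.5 -2.1] M [-0.01   0.003  0.166] J6 0.51 | shift [ 0.1 -0.4  0.9] turn -0.151 | 0.1rad.. yaw 3.08
```

Request:
step_arm:
  commands:
    - [0,0,0,0.04]
    - [0,0,0,0.08]
    - [0,0,0,0.12]
    - [0,0,0,0.16]
    - [0,0,0,0.2]
    - [0,0,0,0.24]
    - [0,0,0,0.28]
    - [0,0,0,0.32]
    - [0,0,0,0.36]
    - [0,0,0,0.4]

```text
time_s: 10.2
ee_pos: [474.3, 214.8, 81.9]
tool_rot: [-0.948, -2.995, 0.001]
force: [0.8, 0.4, -2.4]
gripper_width: 13.0
grip_force: 107.3
```

```bash
python3 -c "
from h import *
go(474.2,214.5,81,3.08)"
```

```text
t 10.2 p [474.29 214.76  81.89] yaw 2.5283 tilt 0.02 F [ 0.8  0.4 -2.4] M [-0.096  0.002  0.28 ] J6 0.91 | shift [-0.1 -0.3  0.9] turn -0.5517 | 0.1rad.. yaw 3.08
```

Torque is about 0.25 N m and the pins are engaged, so I'm carrying on in smaller steps.

Request:
step_arm:
  commands:
    - [0,0,0,0.04]
    - [0,0,0,0.08]
    - [0,0,0,0.12]
    - [0,0,0,0.16]
    - [0,0,0,0.2]
    - [0,0,0,0.24]
    - [0,0,0,0.28]

```text
time_s: 10.78
ee_pos: [474.2, 214.7, 81.8]
tool_rot: [-1.357, -2.833, 0.001]
force: [-0.9, -0.0, -1.8]
gripper_width: 12.7
grip_force: 107.3
```

```bash
cat > r.py <<'E'
from h import *
go(474.2,214.5,81,3.08)
a=[]
for i in range(6):
    capture('side'); s=monitor.read_state(); a.append(np.r_[s['force'],s['moment']])
print(np.mean(a,0).round(3),np.std(a,0).round(3),s['grip_force'])
E
python3 r.py
```

```text
t 10.78 p [474.18 214.73  81.84] yaw 2.2484 tilt 0.03 F [-0.9 -0.  -1.8] M [-0.07   0.069  0.274] J6 1.19 | shift [-0.2 -0.1  0.8] turn -0.8316 | 0.1rad.. yaw 3.08
[-0.419 -0.45  -1.837 -0.154  0.13   0.158] [0.648 0.289 0.662 0.02  0.041 0.024] 107.26926326751709
```

Request:
step_arm:
  commands:
    - [0,0,0,0.025]
    - [0,0,0,0.05]
    - [0,0,0,0.075]
    - [0,0,0,0.1]
    - [0,0,0,0.1]

```text
time_s: 11.5
ee_pos: [474.2, 214.7, 81.8]
tool_rot: [-1.496, -2.762, 0.001]
force: [-1.2, -0.6, -1.2]
gripper_width: 12.8
grip_force: 107.3
```

```bash
python3 r.py
```

```text
t 11.5 p [474.2  214.72  81.83] yaw 2.1492 tilt 0.03 F [-1.2 -0.6 -1.2] M [-0.165  0.174  0.215] J6 1.29 | shift [-0.2 -0.1  0.8] turn -0.9308 | 0.1rad.. yaw 3.08
[-0.807 -0.576 -1.563 -0.193  0.24   0.175] [0.171 0.417 0.408 0.039 0.043 0.035] 107.29845643043518
```

Request:
step_arm:
  commands:
    - [0,0,0,0.025]
    - [0,0,0,0.05]
    - [0,0,0,0.075]
    - [0,0,0,0.1]
    - [0,0,0,0.1]

```text
time_s: 12.22
ee_pos: [474.2, 214.7, 81.8]
tool_rot: [-1.634, -2.683, 0.001]
force: [-1.2, -0.3, -3.0]
gripper_width: 12.9
grip_force: 107.3
```

```bash
python3 r.py
```

```text
t 12.22 p [474.2  214.75  81.84] yaw 2.0479 tilt 0.03 F [-1.2 -0.3 -3. ] M [-0.28   0.332  0.269] J6 1.39 | shift [-0.2 -0.1  0.8] turn -1.0321 | 0.1rad.. yaw 3.08
[-1.606 -1.067 -1.714 -0.306  0.386  0.157] [0.384 0.577 0.647 0.023 0.015 0.029] 107.36994624137878
```

Request:
step_arm:
  commands:
    - [0,0,0,0.025]
    - [0,0,0,0.05]
    - [0,0,0,0.075]
    - [0,0,0,0.1]
    - [0,0,0,0.1]

```text
time_s: 12.93
ee_pos: [474.2, 214.8, 81.8]
tool_rot: [-1.764, -2.599, 0.001]
force: [-2.2, -1.3, -2.2]
gripper_width: 13.0
grip_force: 107.4
```

```bash
python3 r.py
```

```text
t 12.93 p [474.16 214.76  81.8 ] yaw 1.9488 tilt 0.03 F [-2.2 -1.3 -2.2] M [-0.339  0.436  0.348] J6 1.49 | shift [-0.3 -0.1  0.8] turn -1.1312 | 0.1rad.. yaw 3.08
[-1.95  -1.644 -1.939 -0.383  0.537  0.392] [0.469 0.192 0.566 0.024 0.026 0.019] 107.42843985557556
```

Request:
step_arm:
  commands:
    - [0,0,0,0.02]
    - [0,0,0,0.04]
    - [0,0,0,0.04]
    - [0,0,0,0.04]

```text
time_s: 13.57
ee_pos: [474.2, 214.8, 81.8]
tool_rot: [-1.816, -2.563, 0.001]
force: [-2.8, -2.0, -1.9]
gripper_width: 12.9
grip_force: 107.4
```

```bash
python3 r.py
```

```text
t 13.57 p [474.18 214.79  81.79] yaw 1.9087 tilt 0.03 F [-2.8 -2.  -1.9] M [-0.451  0.698  0.399] J6 1.53 | shift [-0.3 -0.1  0.8] turn -1.1713 | 0.1rad.. yaw 3.08
[-2.925 -1.896 -1.438 -0.475  0.684  0.471] [0.379 0.672 0.236 0.042 0.014 0.022] 107.46349811553955
```

Request:
step_arm:
  commands:
    - [0,0,0,-0.02]
    - [0,0,0,-0.04]
    - [0,0,0,-0.05]
    - [0,0,0,-0.05]

```text
time_s: 14.2
ee_pos: [474.9, 215.0, 82.0]
tool_rot: [1.751, 2.608, 0.002]
force: [-0.9, -1.1, -2.1]
gripper_width: 12.7
grip_force: 107.3
```

```bash
python3 r.py
```

```text
t 14.2 p [474.92 215.    82.  ] yaw 1.9589 tilt 0.07 F [-0.9 -1.1 -2.1] M [-0.295  0.337  0.037] J6 1.48 | shift [-0.2 -0.9  1. ] turn -1.1211 | 0.1rad.. yaw 3.08
[-0.919 -0.962 -2.519 -0.252  0.236  0.048] [0.31  0.253 0.374 0.026 0.054 0.01 ] 107.26710677146912
```

Request:
step_arm:
  commands:
    - [-0.2,-0.5,0,0]
    - [-0.2,-0.5,-1.5,0]
    - [-0.2,-0.5,-3,0]
    - [-0.2,-0.5,-5,0]
    - [-0.2,-0.5,-7,0]
    - [-0.2,-0.5,-10,0]
    - [-0.2,-0.5,-16,0]
    - [-0.2,-0.5,-30,0]
    - [-0.2,-0.5,-50,0]
    - [-0.2,-0.5,-70,0]

```text
time_s: 15.33
ee_pos: [473.5, 214.3, 152.4]
tool_rot: [-1.751, -2.607, 0.001]
force: [0.9, -1.4, -2.3]
gripper_width: 12.7
grip_force: 107.3
```

```bash
python3 r.py; python3 -c "
from h import *
go(599.3,-249.2,155,3.009)"
```

```text
t 15.33 p [473.48 214.34 152.43] yaw 1.9588 tilt 0.07 F [ 0.9 -1.4 -2.3] M [ 0.028 -0.024  0.015] J6 1.48 | shift [-0.1  0.8 71.4] turn -1.1212 | 0.1rad.. yaw 3.08
[ 1.020e-01  2.600e-02 -1.723e+00  5.000e-03 -1.700e-02 -1.000e-03] [0.74  0.394 1.673 0.019 0.041 0.021] 107.5557553768158
t 15.63 p [473.23 214.25 150.48] yaw 1.9588 tilt 0.13 F [-0.2 -0.4 -2.9] M [ 0.003 -0.027 -0.025] J6 1.48 | shift [-476.7  -58.6   -4.5] turn -1.0502 | 0.1rad.. yaw 3.009
```

Request:
step_arm:
  commands:
    - [-10,-1,0,-0.03]
    - [-30,-4,0,-0.07]
    - [-58,-7,-1,-0.12]
    - [-88,-11,-2,-0.18]
    - [-118,-15,-3,-0.24]
    - [-148,-18,-4,-0.3]
    - [-178,-22,-4,-0.36]
    - [-208,-26,-4,-0.42]
    - [-238,-29,-4,-0.48]
    - [-268,-33,-4,-0.53]

```text
time_s: 16.47
ee_pos: [544.0, -47.3, 153.8]
tool_rot: [-1.002, -2.974, 0.0]
force: [1.5, 0.5, -2.2]
gripper_width: 12.5
grip_force: 107.4
```

```bash
python3 -c "
from h import *
go(599.5,-249.3,155,3.009)"
```

```text
t 16.47 p [544.01 -47.33 153.84] yaw 2.4915 tilt 0.18 F [ 1.5  0.5 -2.2] M [ 0.003 -0.123  0.031] J6 0.44 | shift [-166.4 -127.2   -1.5] turn -0.5175 | 0.1rad.. yaw 3.009
```

Request:
step_arm:
  commands:
    - [-26,-20,0,-0.1]
    - [-52,-40,0,-0.2]
    - [-78,-60,0,-0.3]
    - [-104,-79,0,-0.4]
    - [-128,-98,-1,-0.48]
    - [-148,-113,-1,-0.51]
    - [-160,-122,-1,-0.517]
    - [-165,-126,-1,-0.517]
    - [-166.4,-127.2,-1,-0.517]
    - [-166.4,-127.2,-1,-0.517]

```text
time_s: 17.3
ee_pos: [599.1, -247.6, 155.5]
tool_rot: [-0.214, -3.132, -0.003]
force: [-0.8, 1.3, -2.0]
gripper_width: 12.7
grip_force: 107.4
```

Request:
step_arm:
  commands:
    - [0,0,15,0]
    - [0,0,30,0]
    - [0,0,40,0]
    - [0,0,48,0]
    - [0,0,50,0]
    - [0,0,50,0]
    - [0,0,50,0]

```text
time_s: 17.88
ee_pos: [600.0, -248.0, 107.4]
tool_rot: [0.213, 3.134, -0.0]
force: [-0.1, 0.9, -2.2]
gripper_width: 12.8
grip_force: 107.5
```

```bash
python3 -c "
from h import *
q=[]
for n,c in (('top',(171,225)),('side',(268,150)),('side',(269,297))):
    p,d=capture(n); q.append(cv2.resize(p[c[1]-37:c[1]+38,c[0]-50:c[0]+50],(400,300),interpolation=cv2.INTER_CUBIC))
go(599.5,-249.3,65.3,3.009)
cv2.imwrite('pics/back.png',np.vstack([np.hstack(q[:2]),np.hstack([q[2],q[2]*0])])[:,:,::-1])
"
```

```text
t 18.03 p [ 600.43 -248.51  108.16] yaw 3.0059 tilt 0.12 F [-0.4 -0.5 -1.7] M [ 0.002  0.006 -0.015] J6 -0.36 | shift [ 0.9 -0.9 42.9] turn -0.0031 | 0.1rad.. yaw 3.009
```

View pics/back.png

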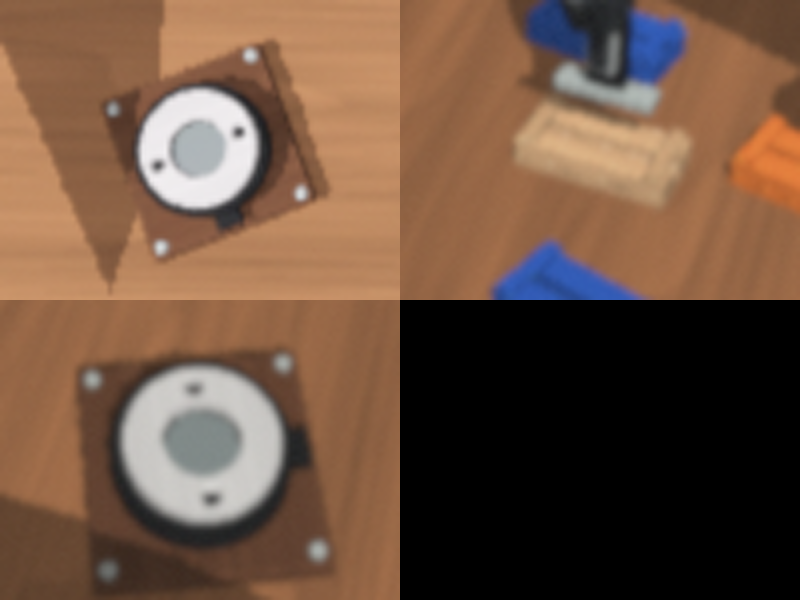

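Request:
step_arm:
  commands:
    - [0.5,-0.8,8,-0.003]
    - [0.7,-0.8,16,-0.003]
    - [0.7,-0.8,24,-0.003]
    - [0.7,-0.8,30,-0.003]
    - [0.7,-0.8,32,-0.003]
    - [0.7,-0.8,34,-0.003]
    - [0.7,-0.8,36,-0.003]
    - [0.7,-0.8,38,-0.003]
    - [0.7,-0.8,39,-0.003]
    - [0.7,-0.8,39,-0.003]

```text
time_s: 18.87
ee_pos: [599.0, -248.9, 67.9]
tool_rot: [0.208, 3.135, -0.0]
force: [0.0, 1.0, -0.9]
gripper_width: 12.6
grip_force: 107.5
```

```bash
python3 r.py; python3 -c "
from h import *
go(599.5,-249.3,65.3,3.009)"
```

```text
t 18.87 p [ 599.02 -248.91   67.89] yaw 3.0088 tilt 0.0 F [ 0.   1.  -0.9] M [-0.004 -0.022  0.063] J6 -0.36 | shift [185.1 442.8 -13.1] turn -0.0712 | 0.1rad.. yaw 3.08
[-0.322 -0.149 -1.909 -0.01  -0.014 -0.005] [0.55  0.657 0.398 0.025 0.038 0.023] 107.46241092681885
t 19.17 p [ 599.15 -249.01   68.24] yaw 3.0088 tilt 0.03 F [ 0.3  0.7 -1.6] M [ 0.031 -0.022  0.028] J6 -0.36 | shift [-0.4 -0.2  2.9] turn -0.0002 | 0.1rad.. yaw 3.009
```

Pins are in the slot with no side force, so I'm lowering the rest of the way until it's lightly seated.

Request:
step_arm:
  commands:
    - [0,0,0.5,0]
    - [0,0,1,0]
    - [0,0,1.5,0]
    - [0,0,2,0]
    - [0,0,2.3,0]
    - [0,0,2.6,0]
    - [0,0,2.6,0]

```text
time_s: 19.75
ee_pos: [599.0, -248.9, 65.9]
tool_rot: [0.208, 3.135, -0.0]
force: [-1.2, 0.6, 0.7]
gripper_width: 13.0
grip_force: 108.0
```

```bash
python3 r.py
```

```text
t 19.75 p [ 598.97 -248.9    65.86] yaw 3.0088 tilt 0.01 F [-1.2  0.6  0.7] M [0.136 0.23  0.028] J6 -0.36 | shift [185.  442.8 -15.2] turn -0.0712 | 0.1rad.. yaw 3.08
[-1.825e+00  9.440e-01  2.186e+00  1.920e-01  3.870e-01 -1.000e-03] [0.483 0.531 0.781 0.046 0.067 0.025] 108.00840497016907
```

Request:
step_arm:
  commands:
    - [0,0,0,0]
    - [0,0,0,0]
    - [0,0,0,0]
    - [0,0,0,0]
    - [0,0,0,0]
    - [0,0,0,0]
    - [0,0,0,0]
    - [0,0,0,0]
  jaw: 1

```text
time_s: 20.72
ee_pos: [599.0, -248.9, 65.3]
tool_rot: [0.208, 3.135, -0.0]
force: [0.1, 0.8, 0.6]
gripper_width: 85.6
grip_force: 0.0
```

Request:
step_arm:
  commands:
    - [0,0,-3,0]
    - [0,0,-12,0]
    - [0,0,-30,0]
    - [0,0,-50,0]
    - [0,0,-70,0]
    - [0,0,-90,0]
    - [0,0,-110,0]
    - [0,0,-128,0]
    - [0,0,-136,0]
    - [0,0,-140,0]

```text
time_s: 21.55
ee_pos: [600.0, -249.5, 208.4]
tool_rot: [0.208, 3.13, -0.003]
force: [0.2, -1.6, -0.1]
gripper_width: 85.7
grip_force: 0.0
```

```bash
python3 -c "
from h import *
go(450,-449,206)
for n in ('top','side'):
    p,d=capture(n); cv2.imwrite(f'pics/end_{n}.png',cv2.resize(p,(768,576))[:,:,::-1])"
```

```text
t 21.55 p [ 599.96 -249.45  208.38] yaw 3.0088 tilt 0.27 F [ 0.2 -1.6 -0.1] M [0.025 0.001 0.015] J6 -0.36 | shift [ 122.2 -217.6    2.2] turn 0 | 0.1rad.. yaw None
```

View pics/end_side.png

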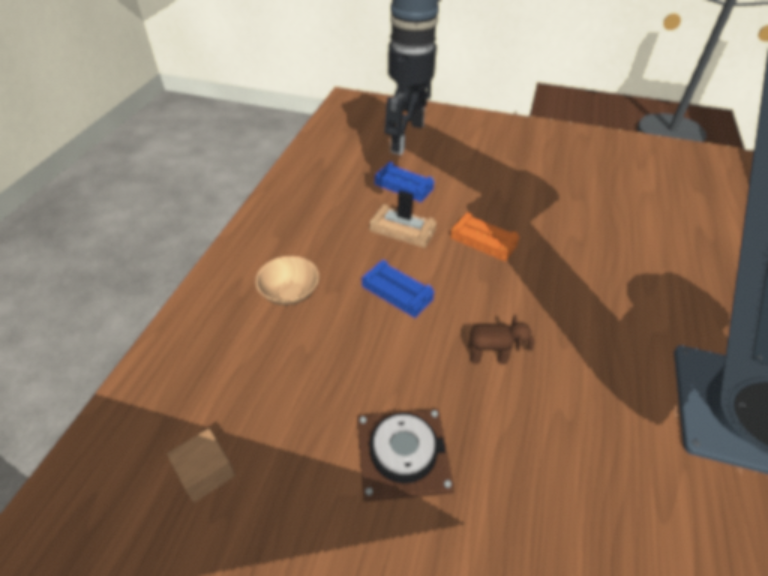

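The spanner stands upright in the pale rest at (404,210), as at the start. The ring is turned, with its holes now at (402,423) and (408,465). The bowl, elephant and box haven't moved, and the gripper is clear.

```bash
python3 -c "
from plant import bot
print(bot.hand_in())"
```

```text
the job is handed in; nothing more can be done
None
```

The ring is tightened to about 0.03 rad past its stop (about 0.47 N m), the spanner is back in its rest, and the arm is clear; I handed the job in at about 21.6 s on the robot's clock.

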